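# Close the served orders at the tea counter

## Robot

A 6-joint arm with a two-finger parallel gripper is mounted at the origin on the work surface. World frame = base frame: x ahead of the robot, y to its left, z up, the work surface at z = 0. Lengths are in m, angles in rad, forces in N, time in s.
With the tool pointing down it reaches from about 0.275 to 0.75 m from the base axis. Payload 10.2 kg.
Tool frame: the origin (TCP) lies midway between the tips of the shut fingers; the grasp point (between the pads) lies 19 mm behind it (env.hold_point_z is the distance from the TCP to the grasp point, in m); x points along the fingers, z is the direction in which the jaws open and shut, and the axes are right-handed (so a half turn about x gives the same grasp; the last joint's range is limited). The gripper opens to 85 mm and grips with 20 to 120 N. Pads are 22 mm wide; open, the fingers measure 114 mm over their backs; the gripper's body (76 mm by 85 mm) begins 54 mm behind the grasp point. The pads swing forward as they close: fully open they stand 13 mm farther back than shut.
Start: joints at [-1.548, 0.313, 1.498, -0, 1.331, -0.223], TCP at [0.128, -0.509, 0.231] pointing down, gripper open.
Joint ranges: [-2.94, 2.94], [-0.97, 2.17], [0.19, 2.56], [-1.23, 4.37], [0.02, 3.11], [-2.88, 2.88]. Speed limits (rad/s): [2.39, 2.39, 3.01, 3.14, 3.14, 3.14].

## Interface

Orientations are given as a unit quaternion [x, y, z, w].
In Python, from bench import env, kinematics, monitor, eyes, job gives the robot as it stands. The module is installed in compiled form; this text tells all that it offers. Calls block until the motion is done:
- env.reach(position, orientation): joint-space move of the TCP to a pose.
- env.movel(position, velocity=0.15, frame=None, guard=None): straight line of the TCP; frame=None keeps the orientation; velocity is the mean speed in m/s. With guard (N) it stops when the force on the tool has changed by that much, and returns True; else False.
- env.set_joints(angles): joint-space move.
- env.release() and env.close_gripper(effort=None): open the fingers fully, or close them until they stop; effort is the grip in N (None keeps the last).
- env.hold(seconds).
- kinematics.ik(position, orientation): joint angles nearest the present ones, or None.
- monitor.sense(): the state.
- eyes.grab_frame(name): name is "side" or "top" or "wrist"; returns a dict with "frame" (480x640x3 uint8, red, green, blue), "mtx" (3x3 intrinsics, pixels), "k1" (the pictures are not rectified: a ray, as slopes to the right and down, at radius r is drawn at 1 + k1 r^2 times it, then the intrinsics apply), "view" (4x4, takes a point from world to camera coordinates). Camera axes: x right, y down, z forward; pixel columns grow to the right and rows downward; lengths in m; the calibration is good to about 2 mm. A picture is of the moment at which its call begins. There is no depth.
A pose or a line that the arm cannot do raises env.MotionError and nothing moves.
- job.hand_in(): hands the job in, once; it reports no verdict.
The state is a dict: "clock": time; "joints": joint angles; "qvel": joint speeds; "joint_efforts": joint torques, N m; "position": TCP position; "ee_rot": TCP orientation; "contact_force": force on the tool from outside, world axes, zero at the start; "ft_torque": the same for the moment, N m; "finger_gap": opening from 0.0 (shut) to 1.0 (fully open).
Only numpy, scipy, OpenCV 4.12 (cv2) and the standard library are available. Lean on these libraries where they do the work, as an engineer would, in place of code of your own. Each camera call takes 0.05 s, during which the arm holds its last target.

## Task

The orders hanging on the rail have been served: work along the rail from the end farthest from the tag box, oldest order first. Lift each wooden tag off its hook, hold it still over the ring on the contactless reader for a good second so that it is booked off, then push it down through the sprung flap of the tag box, let it drop inside and let the flap swing shut behind it. Leave the cups, saucers and canister where they are.

Things in the scene. Friction and masses are not known exactly. Their poses are not given: they have to be found in the camera images.
- tag_1_mid (a point): Order tag, first (oldest order), on the hook nearest the rail's own +y end, farthest from the tag box; may be absent. Pale wooden block 40 mm wide (own x), 24 mm thick (own y), 75 mm tall (own z, up), 65 g. Point: centre of the block. On its top a rigid brass staple, 24 mm wide (own y), 25 mm high, inside height 21 mm, hangs on a hook; own axes then match the rail's. All tags look alike.
- tag_2_mid (a point): Order tag, second in turn; may be absent. Pale wooden block 40 mm wide (own x), 24 mm thick (own y), 75 mm tall (own z, up), 65 g. Point: centre of the block. On its top a rigid brass staple, 24 mm wide (own y), 25 mm high, inside height 21 mm, hangs on a hook; own axes then match the rail's. All tags look alike.
- tag_3_mid (a point): Order tag, third in turn; may be absent. Pale wooden block 40 mm wide (own x), 24 mm thick (own y), 75 mm tall (own z, up), 65 g. Point: centre of the block. On its top a rigid brass staple, 24 mm wide (own y), 25 mm high, inside height 21 mm, hangs on a hook; own axes then match the rail's. All tags look alike.
- tag_4_mid (a point): Order tag, last in turn, on the hook nearest the tag box; may be absent. Pale wooden block 40 mm wide (own x), 24 mm thick (own y), 75 mm tall (own z, up), 65 g. Point: centre of the block. On its top a rigid brass staple, 24 mm wide (own y), 25 mm high, inside height 21 mm, hangs on a hook; own axes then match the rail's. All tags look alike.
- hook_1 (a point): Brass hook 1 (5 mm wire), at rail own y +144 mm, pointing to rail own -x. Point: its lowest part, where the staple rests, 155 mm above the table; the tag's middle hangs 56 mm below. Its tip turns up 8 mm and ends 12 mm farther along own -x: a tag comes off by rising 8 to 16 mm (12 is best), then going 25 mm or more along own -x.
- hook_2 (a point): Brass hook 2 (5 mm wire), at rail own y +48 mm, pointing to rail own -x. Point: its lowest part, where the staple rests, 155 mm above the table; the tag's middle hangs 56 mm below. Its tip turns up 8 mm and ends 12 mm farther along own -x: a tag comes off by rising 8 to 16 mm (12 is best), then going 25 mm or more along own -x.
- hook_3 (a point): Brass hook 3 (5 mm wire), at rail own y -48 mm, pointing to rail own -x. Point: its lowest part, where the staple rests, 155 mm above the table; the tag's middle hangs 56 mm below. Its tip turns up 8 mm and ends 12 mm farther along own -x: a tag comes off by rising 8 to 16 mm (12 is best), then going 25 mm or more along own -x.
- hook_4 (a point): Brass hook 4 (5 mm wire), at rail own y -144 mm, pointing to rail own -x. Point: its lowest part, where the staple rests, 155 mm above the table; the tag's middle hangs 56 mm below. Its tip turns up 8 mm and ends 12 mm farther along own -x: a tag comes off by rising 8 to 16 mm (12 is best), then going 25 mm or more along own -x.
- rail: Free-standing fixed wooden tag rail along own y: base board 110 x 400 mm, 18 mm thick; two posts; crossbar with its top 165 mm high and its front face 55 mm behind (own +x of) the hooks' lowest parts. Origin: on the table under the middle of the base. x away from the robot, own +y end away from the tag box, z up. Grip a tag across its 24 mm near its top, one finger each side (own y) of the hook.
- reader_spot (a point): Contactless reader: low black slab 125 x 100 mm, 22 mm high, with a grey ring mark 72 mm across on top, standing loose on the table. Point: 58 mm straight above the ring's middle, where a tag's middle should be to be read, tag upright (its lower end is then 20 mm above the slab). z up.
- box_mouth (a point): Tag box: dark wooden box 160 mm wide (own y), 245 mm high, 2.2 kg, standing loose; steel top with the sprung flap in it; lock panel on its own -x side, clear panel on +x. Point: centre of the mouth, level with the top; z up. The box reaches from 73 mm (-x) to 151 mm (+x) of it. Mouth 94 (own x) x 112 mm (own y). Inside, a floor 183 mm below the mouth slopes down to +x, where the tags slide.
- flap (a joint): Flap angle, rad: 0 shut, up to 1.5 pushed down into the box. Hinged along the mouth's own -x edge (axis along own y), 90 mm long, swings down inwards. A spring shuts it (0.1 N m when shut, 0.28 wide open: 1 to 3 N at its free edge). A tag laid on it does not open it, and it may pinch a tag let go in the mouth unless the fingertips, 30 to 45 mm in, one each side of the tag along own x, keep it off.
- cup_a: Bystander, to be left alone: white tea cup, 68 mm across, 58 mm high. Origin: centre of its underside.
- cup_b: Bystander, to be left alone: white tea cup, as cup_a. Origin: centre of its underside.
- cup_c: Bystander, to be left alone: white tea cup, as cup_a. Origin: centre of its underside.
- saucer_a: Bystander, to be left alone: pierced metal saucer, 106 mm across, 15 mm high. Origin: centre of its underside.
- saucer_b: Bystander, to be left alone: pierced metal saucer, as saucer_a. Origin: centre of its underside.
- canister: Bystander, to be left alone: dark tea canister, 72 mm across, 105 mm high. Origin: centre of its underside.

How it is judged:
By the outcome, as a careful person would: the job done as asked, in the order asked, and still so for the second after the job is handed in, with the robot touching nothing.
Of tag_1, tag_2, tag_3, tag_4 only 3 to 4 are there at a start; the rules pass over those that are not, and their reading is None.
At some moment in a run one of tag_box, reader may be knocked a few centimetres aside while the robot is not near it.
It also fails if it takes over 210 s, if anything falls off the work surface, if the arm or the gripper's body presses on something with over 40 N, if the wrist force passes 120 N, or if a joint passes its speed limit or range.

## Working session

There is one attempt and no reset: what is moved stays moved. The work goes in short steps, each a Python script; the robot and the scene stay as the last script left them, time stands still between calls to the robot, and variables do not carry over. Pictures are saved under pics/ and viewed, and the job is handed in when it is done.

```bash
mkdir -p pics; ls; cat > h.py <<'E'
import numpy as np, cv2
from bench import env, kinematics, monitor, eyes, job
def snap(n,f):
    d=eyes.grab_frame(n); cv2.imwrite('pics/'+f+'.png',d['frame'][:,:,::-1]); np.savez('pics/'+f+'.npz',**{k:np.array(v) for k,v in d.items()}); return d
def load(f): return dict(np.load('pics/'+f+'.npz'))
def ray(d,u,v):
    K=d['mtx'];k=float(d['k1']);xd=np.array([(u-K[0,2])/K[0,0],(v-K[1,2])/K[1,1]]);x=xd.copy()
    for _ in range(30): x=xd/(1+k*(x@x))
    V=d['view'];R=V[:3,:3];o=-R.T@V[:3,3];return o,R.T@np.array([x[0],x[1],1])
def atz(d,u,v,z):
    o,r=ray(d,u,v);return o+r*(z-o[2])/r[2]
def proj(d,p):
    V=d['view'];c=V[:3,:3]@np.array(p)+V[:3,3];x=c[:2]/c[2];x=x*(1+float(d['k1'])*(x@x));K=d['mtx']
    return np.array([K[0,0]*x[0]+K[0,2],K[1,1]*x[1]+K[1,2]])
def crop(f,x0,y0,x1,y1,s,o):
    im=cv2.imread('pics/'+f+'.png')[y0:y1,x0:x1];cv2.imwrite('pics/'+o+'.png',cv2.resize(im,None,fx=s,fy=s,interpolation=cv2.INTER_CUBIC))
E
python3 - <<'E'
from h import *
for n in('side','top','wrist'):
    d=snap(n,n+'0');V=d['view'];print(n,d['mtx'].tolist(),d['k1'],(-V[:3,:3].T@V[:3,3]).round(3),V[:3,:3].round(2).tolist())
s=monitor.sense();print(s);print(env.hold_point_z)
E
```

```text
pics
side [[438.0066624838425, 0.0, 326.9214869075864], [0.0, 438.0066624838425, 249.90405353754176], [0.0, 0.0, 1.0]] -0.04196384006040363 [0.422 0.737 0.927] [[-0.97, -0.23, -0.01], [-0.16, 0.69, -0.7], [0.17, -0.68, -0.71]]
top [[540.8894736720003, 0.0, 318.3799892190912], [0.0, 540.8894736720003, 238.51389987546088], [0.0, 0.0, 1.0]] -0.0217433288216338 [ 0.53  -0.004  1.351] [[0.01, -1.0, 0.01], [-1.0, -0.01, -0.06], [0.06, -0.01, -1.0]]
wrist [[331.91624170622146, 0.0, 320.8462310322216], [0.0, 331.91624170622146, 243.52421198147468], [0.0, 0.0, 1.0]] -0.04433128935771323 [ 0.202 -0.49   0.373] [[0.24, -0.97, -0.0], [-0.92, -0.23, 0.3], [-0.29, -0.07, -0.95]]
{'clock': 0.15, 'joints': array([-1.54840474e+00,  3.13304410e-01,  1.49823403e+00,  1.40853111e-05,
        1.33101123e+00, -2.23445454e-01]), 'qvel': array([-0.00072246, -0.00259258, -0.00255204,  0.00035853, -0.00247471,
       -0.00017035]), 'joint_efforts': array([ 1.23553367e-03, -4.12367141e+01, -2.59794849e+01, -2.02489332e-04,
        3.20087311e-03,  2.83943928e-05]), 'position': array([ 0.1277326 , -0.50903217,  0.23088602]), 'ee_rot': array([ 0.4351889 ,  0.55774162, -0.43465867,  0.55732104]), 'contact_force': array([ 0.42096582, -0.38710285, -0.81791091]), 'ft_torque': array([0.02804005, 0.00727476, 0.01773705]), 'finger_gap': 0.9936816385144399}
0.0187
```

View pics/top0.png

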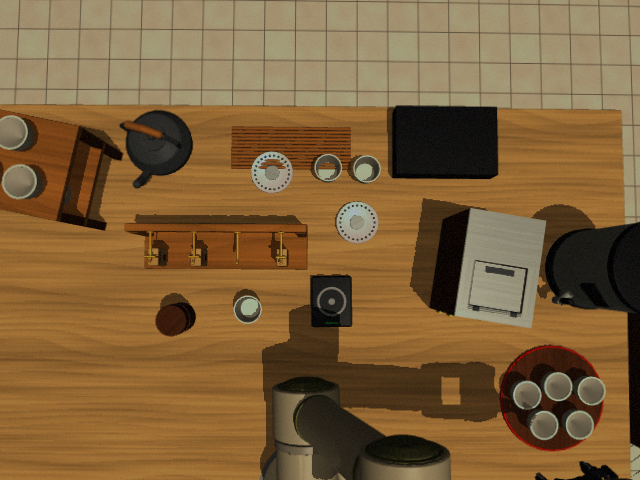

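View pics/side0.png

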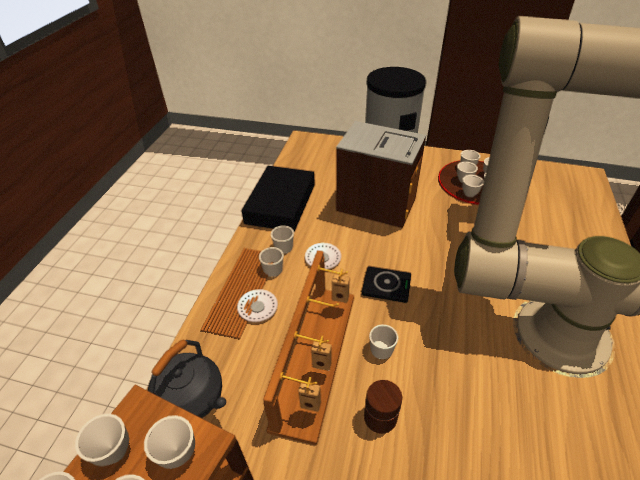

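View pics/wrist0.png

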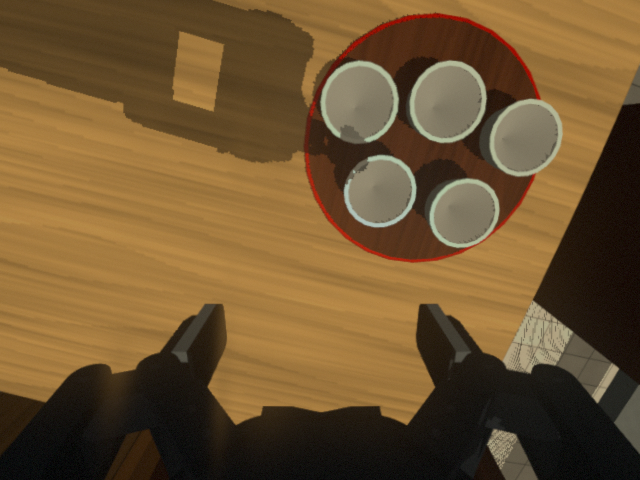

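Tags hang at hooks 1, 2 and 4 (top-image columns about 151, 195 and 281), and hook 3 is empty. The reader is near (331,301) and the box mouth near (497,288).

```bash
python3 - <<'E'
from h import *
crop('top0',115,205,365,335,3.2,'c1');crop('top0',425,195,555,335,4.2,'c2');crop('side0',255,240,425,450,2.85,'c3');crop('side0',325,110,435,240,4.5,'c4')
E
```

```text
(no output)
```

View pics/c1.png

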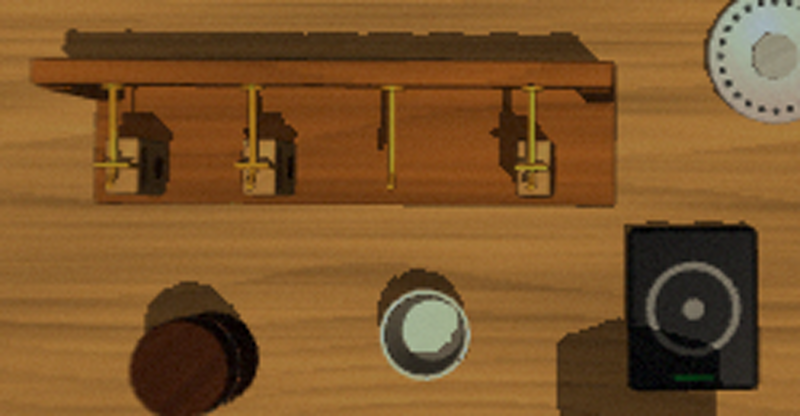

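View pics/c2.png

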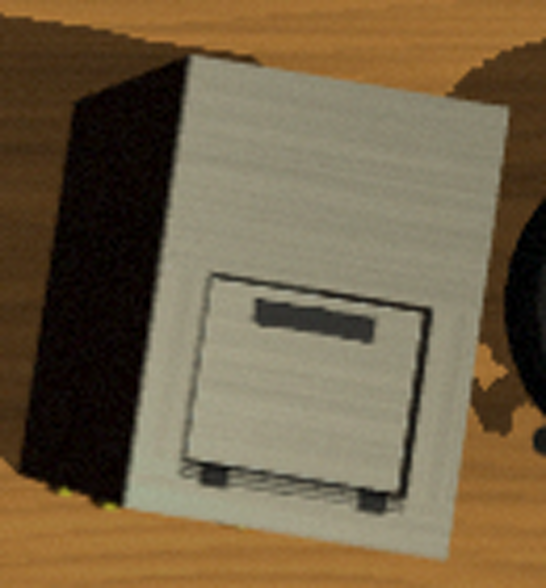

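View pics/c3.png

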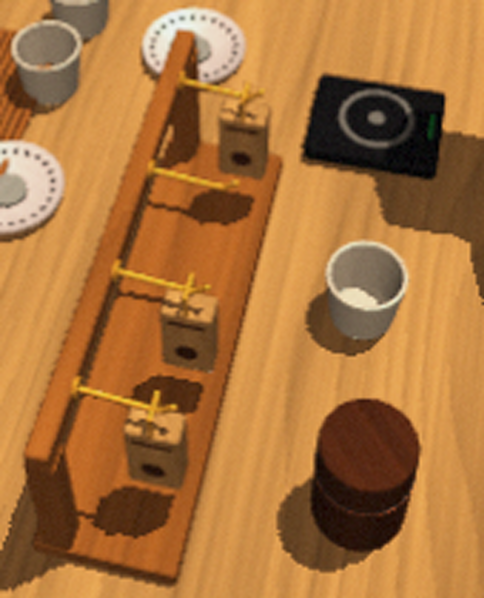

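View pics/c4.png

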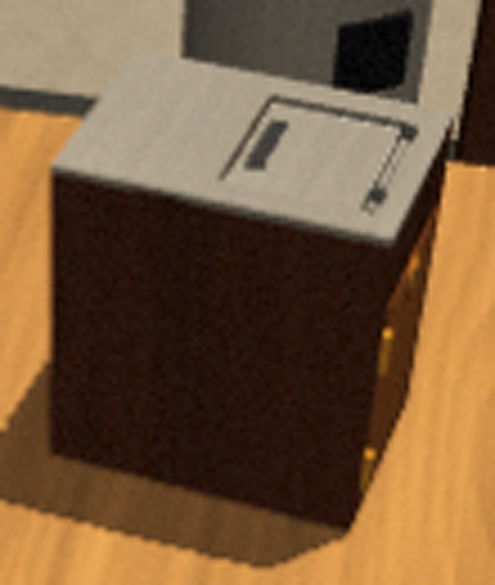

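```bash
cat >> h.py <<'E'
def tri(l):
    A=np.zeros((3,3));b=np.zeros(3);e=[]
    for d,u,v in l:
        o,r=ray(d,u,v);r/=np.linalg.norm(r);P=np.eye(3)-np.outer(r,r);A+=P;b+=P@o
    p=np.linalg.solve(A,b)
    return p,[(proj(d,p)-[u,v]).round(1).tolist() for d,u,v in l]
E
python3 - <<'E'
from h import *
t=load('top0');s=load('side0')
c1=lambda x,y:(115+x/3.2,205+y/3.2);c2=lambda x,y:(425+x/4.2,195+y/4.2)
c3=lambda x,y:(255+x/2.85,240+y/2.85);c4=lambda x,y:(325+x/4.5,110+y/4.5)
for n,p,q in((1,(113,165),(155,403)),(2,(252,165),(190,288)),(4,(531,165),(246,97))):
    print(n,atz(t,*c1(*p),.161).round(4),atz(s,*c3(*q),.161).round(4),tri([(t,*c1(*p)),(s,*c3(*q))]))
print('bar',atz(t,*c1(30,83),.165),atz(t,*c1(613,88),.165),atz(t,*c1(30,60),.165),atz(t,*c1(613,62),.165))
print('base',atz(t,*c1(95,204),.018),atz(t,*c1(615,206),.018))
print('ring',atz(t,*c1(694,308),.022),atz(s,*c3(376,118),.022))
for p in((628,228),(757,226),(757,388),(628,388)):print(atz(t,*c1(*p),.022).round(4))
print('box top')
for p in((190,57),(509,107),(446,558),(127,505)):print(atz(t,*c2(*p),.245).round(4))
print('flap');
for p in((212,273),(431,310),(405,495),(184,460)):print(atz(t,*c2(*p),.245).round(4))
print('side')
for p in((140,52),(452,122),(392,242),(55,170)):print(atz(s,*c4(*p),.245).round(4))
E
```

```text
1 [0.5589 0.3501 0.161 ] [0.5587 0.3498 0.161 ] (array([0.55878606, 0.34998447, 0.16127584]), [[0.0, 0.1], [-0.1, -0.0]])
2 [0.5596 0.2547 0.161 ] [0.5578 0.257  0.161 ] (array([0.55900587, 0.25524116, 0.15804521]), [[0.1, 0.3], [-0.3, -0.0]])
4 [0.561  0.0634 0.161 ] [0.5576 0.0688 0.161 ] (array([0.55989732, 0.06350998, 0.15477356]), [[0.1, 0.6], [-0.5, -0.0]])
bar [0.61464047 0.40727623 0.165     ] [0.61411098 0.00742138 0.165     ] [0.63046665 0.40772387 0.165     ] [0.63202435 0.0075613  0.165     ]
base [0.53241568 0.40579589 0.018     ] [0.5336553  0.00664368 0.018     ]
ring [ 0.45618989 -0.0543523   0.022     ] [ 0.45578455 -0.05406623  0.022     ]
[ 0.5169 -0.0035  0.022 ]
[ 0.519  -0.1024  0.022 ]
[ 0.3957 -0.1027  0.022 ]
[ 0.3952 -0.0044  0.022 ]
box top
[ 0.6605 -0.331   0.245 ]
[ 0.6371 -0.4893  0.245 ]
[ 0.4163 -0.4543  0.245 ]
[ 0.4414 -0.298   0.245 ]
flap
[ 0.5544 -0.3407  0.245 ]
[ 0.5369 -0.4487  0.245 ]
[ 0.4467 -0.4345  0.245 ]
[ 0.4633 -0.3261  0.245 ]
side
[ 0.632  -0.4868  0.245 ]
[ 0.415  -0.4417  0.245 ]
[ 0.4397 -0.2939  0.245 ]
[ 0.6564 -0.3273  0.245 ]
```

```bash
cat >> h.py <<'E'
from scipy.spatial.transform import Rotation as Rn
def quat(psi):
    x=np.array([0,0,-1.]);z=np.array([np.cos(psi),np.sin(psi),0]);return Rn.from_matrix(np.c_[x,np.cross(z,x),z]).as_quat()
def st(m=''):
    s=monitor.sense();print(m,'t',round(s['clock'],1),'p',s['position'].round(4),'f',s['contact_force'].round(1),'gap',round(s['finger_gap'],3),'j',s['joints'].round(2));return s
HX=.5592;HY={1:.3503,2:.2547,4:.0632}
E
python3 - <<'E'
from h import *
st()
s=monitor.sense();R=Rn.from_quat(s['ee_rot']).as_matrix();print(R.round(2),'psi',np.arctan2(R[1,2],R[0,2]))
for nm,p in(('h1',(HX,.35,.106)),('h4',(HX,.063,.4)),('rd',(.456,-.054,.4)),('box',(.5,-.387,.4)),('box',(.5,-.387,.2))):
  for a in (np.pi/2,-np.pi/2,-.15,-.15+np.pi):
    q=kinematics.ik(p,quat(a));print(nm,round(a,2),None if q is None else np.array(q).round(2))
E
```

```text
t 0.1 p [ 0.1277 -0.509   0.2309] f [ 0.4 -0.4 -0.8] gap 0.994 j [-1.55  0.31  1.5   0.    1.33 -0.22]
[[-0.    0.97  0.24]
 [ 0.    0.24 -0.97]
 [-1.    0.   -0.  ]] psi -1.3249625318901854
h1 1.57 [ 0.38  0.72  1.2  -0.    1.23 -1.19]
h1 -1.57 [ 0.38  0.72  1.2  -0.    1.23  1.95]
h1 -0.15 [ 0.38  0.72  1.2  -0.    1.23  0.53]
h1 2.99 [ 0.38  0.72  1.2  -0.    1.23 -2.61]
h4 1.57 [-0.1   0.36  1.01 -0.    1.78 -1.67]
h4 -1.57 [-0.1   0.36  1.01 -0.    1.78  1.47]
h4 -0.15 [-0.1   0.36  1.01 -0.    1.78  0.05]
h4 2.99 None
rd 1.57 [-0.37  0.1   1.33 -0.    1.71 -1.94]
rd -1.57 [-0.37  0.1   1.33 -0.    1.71  1.2 ]
rd -0.15 [-0.37  0.1   1.33 -0.    1.71 -0.22]
rd 2.99 None
box 1.57 [-0.84  0.55  0.72 -0.    1.87 -2.41]
box -1.57 [-0.84  0.55  0.72 -0.    1.87  0.73]
box -0.15 [-0.84  0.55  0.72 -0.    1.87 -0.69]
box 2.99 [-0.84  0.55  0.72  0.    1.87  2.45]
box 1.57 [-0.84  0.58  1.19 -0.    1.38 -2.41]
box -1.57 [-0.84  0.58  1.19 -0.    1.38  0.73]
box -0.15 [-0.84  0.58  1.19 -0.    1.38 -0.69]
box 2.99 [-0.84  0.58  1.19  0.    1.38  2.45]
```

```bash
python3 - <<'E'
from h import *
P=np.pi/2
p=monitor.sense()['position'].copy();p[2]=.40;env.movel(p,velocity=.3);st()
env.reach((HX,HY[1],.40),quat(P));st()
env.movel((HX,HY[1],.23),velocity=.2);st()
snap('wrist','w1');snap('side','s1')
E
```

```text
t 0.9 p [ 0.1277 -0.5089  0.3988] f [-1.1 -0.1 -0.2] gap 1.002 j [-1.55  0.26  1.14 -0.    1.74 -0.22]
 t 4.2 p [0.5596 0.3496 0.4   ] f [0.4 0.3 0.4] gap 0.999 j [ 0.38  0.64  0.57 -0.    1.93 -1.19]
 t 5.2 p [0.5597 0.3504 0.2315] f [-0.3  0.1 -0. ] gap 1.003 j [ 0.38  0.62  1.03 -0.    1.49 -1.19]
```

View pics/w1.png

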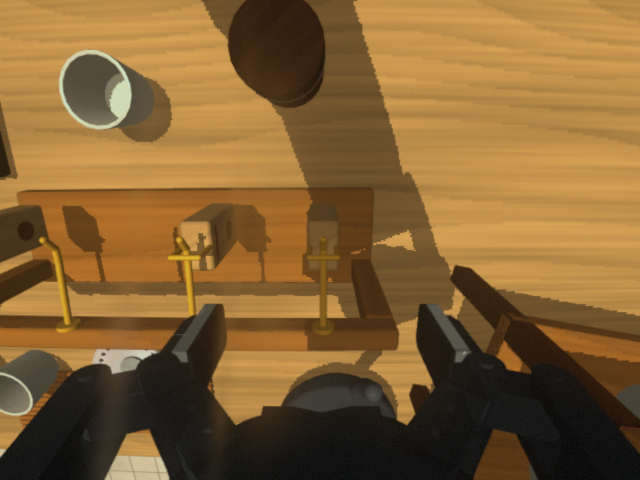

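View pics/s1.png

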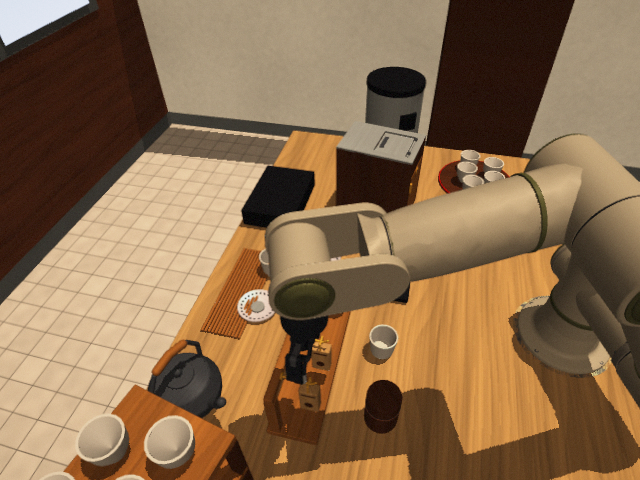

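The wrist view shows hook 1 centred between the fingers, with its staple at about (323,257). I'll check that position with the calibration, then grasp.

```bash
python3 - <<'E'
from h import *
w=load('w1');print(atz(w,323,257,.161),atz(w,190,257,.161),proj(w,(HX,HY[1],.161)))
X=HX;Y=HY[1]
print(env.movel((X,Y,.106),velocity=.1,guard=8));st('down')
E
```

```text
[0.55893485 0.35209845 0.161     ] [0.55889268 0.2610806  0.161     ] [320.35486219 257.36955465]
False
down t 6.7 p [0.5595 0.3504 0.1067] f [-0.3 -0.3 -0.3] gap 0.997 j [ 0.38  0.72  1.2  -0.    1.23 -1.19]
```

```bash
python3 - <<'E'
from h import *
env.close_gripper(effort=50);st('closed')
X=HX;Y=HY[1]
env.movel((X,Y,.118),velocity=.05);st('up')
env.movel((X-.045,Y,.118),velocity=.06);st('out')
snap('wrist','w2')
env.movel((X-.045,Y,.32),velocity=.2);st('lift')
snap('wrist','w3');snap('side','s3');snap('top','t3')
E
```

```text
closed t 7.3 p [0.5593 0.3503 0.1061] f [-0.5 -0.5  1. ] gap 0.271 j [ 0.38  0.72  1.2  -0.    1.23 -1.19]
up t 7.7 p [0.5593 0.3504 0.1184] f [-0.6  1.4 -0.2] gap 0.27 j [ 0.38  0.7   1.19 -0.    1.25 -1.19]
out t 8.6 p [0.5145 0.3503 0.118 ] f [ 0.3 -0.5 -0.7] gap 0.272 j [ 0.41  0.63  1.33 -0.    1.19 -1.16]
lift t 9.8 p [0.514  0.3502 0.3188] f [-0.2 -0.1 -0.3] gap 0.271 j [ 0.41  0.5   1.   -0.    1.64 -1.16]
```

View pics/w3.png

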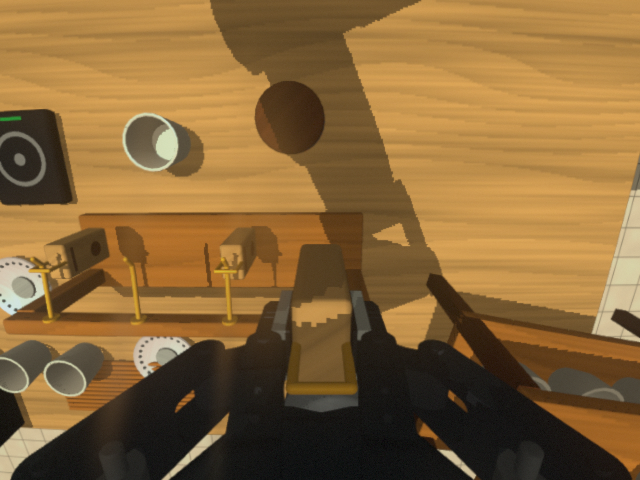

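View pics/t3.png

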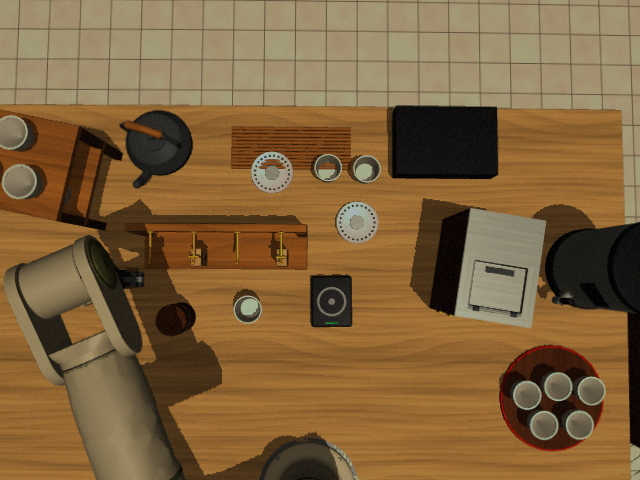

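View pics/s3.png

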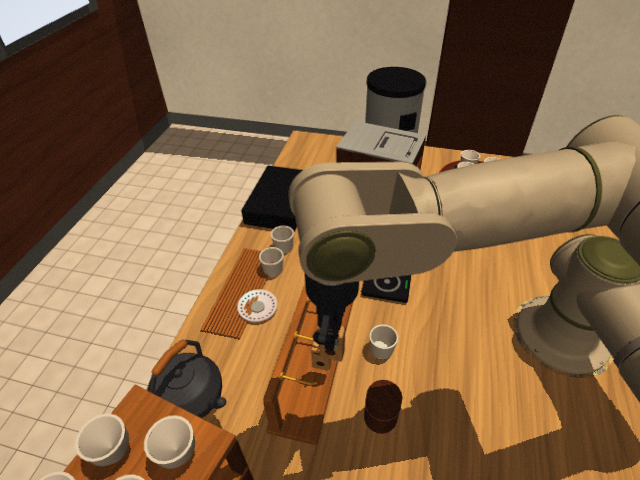

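Tag 1 is held upright and clear of its hook. The top view shows the reader and box where they were. Next is the reader.

```bash
cat >> h.py <<'E'
def read(rx,ry,tag,psi=np.pi/2):
    env.reach((rx,ry,.32),quat(psi))
    snap('wrist','wr%d'%tag)
    env.movel((rx,ry,.0875),velocity=.15);st('over');snap('side','sr%da'%tag)
    env.hold(1.8);snap('side','sr%db'%tag)
    st('held')
    env.movel((rx,ry,.36),velocity=.2);snap('top','tr%d'%tag)
E
python3 - <<'E'
from h import *
read(.456,-.0543,1);st()
a=cv2.imread('pics/sr1a.png')[220:320,330:430];b=cv2.imread('pics/sr1b.png')[220:320,330:430];cv2.imwrite('pics/r1.png',cv2.resize(np.hstack([a,b]),None,fx=4,fy=4))
E
```

```text
over t 13.2 p [ 0.4563 -0.0544  0.0881] f [-0.   0.5 -0.9] gap 0.273 j [-0.37  0.35  1.87  0.    0.92 -1.95]
held t 15.1 p [ 0.456  -0.0543  0.0875] f [-0.8  0.3 -0.6] gap 0.27 j [-0.37  0.35  1.87  0.    0.92 -1.95]
 t 16.7 p [ 0.4558 -0.0542  0.3592] f [0.1 0.5 0.4] gap 0.273 j [-0.37  0.1   1.43  0.    1.61 -1.95]
```

View pics/r1.png

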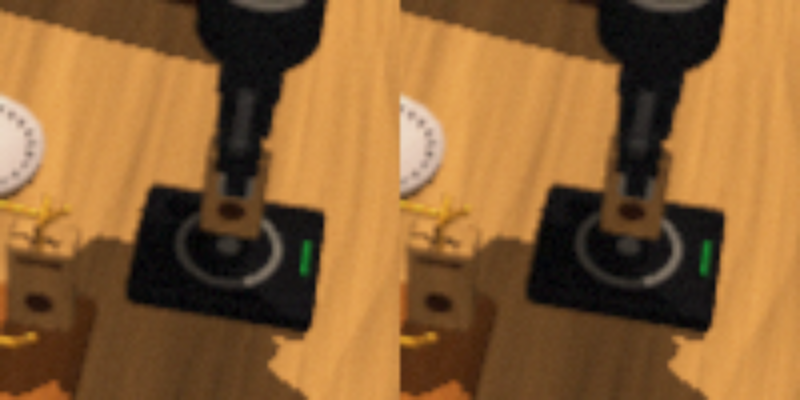

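View pics/tr1.png

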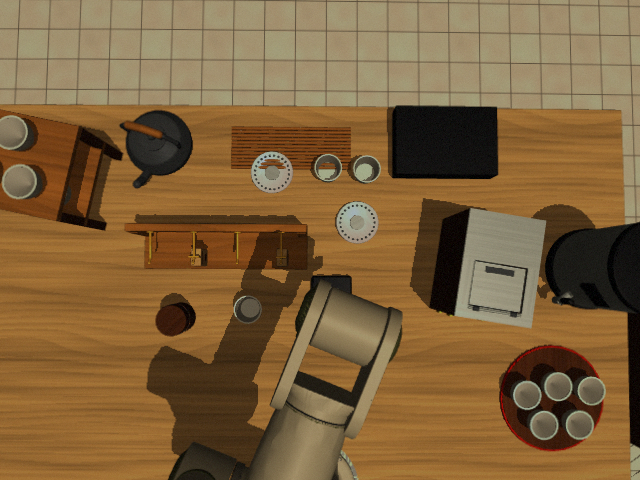

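View pics/wr1.png

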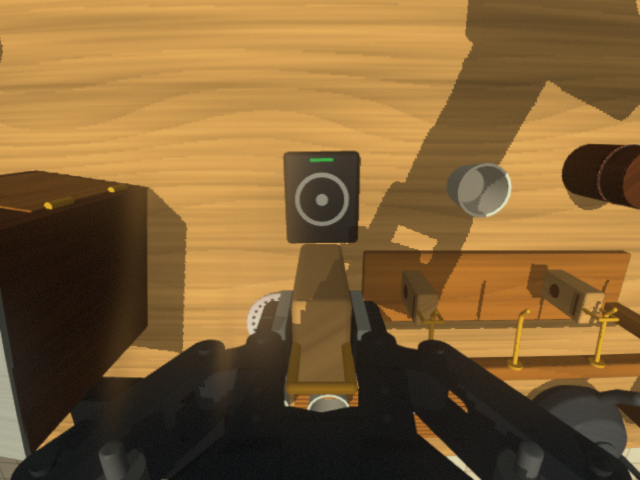

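```bash
python3 - <<'E'
from h import *
print(atz(load('wr1'),321,200,.022))
env.reach((.5,-.387,.42),quat(-.15));st()
snap('wrist','wb1')
E
```

```text
[ 0.4570909  -0.05338006  0.022     ]
 t 18.0 p [ 0.5003 -0.3862  0.4201] f [-0.3  0.3 -0.6] gap 0.274 j [-0.84  0.57  0.64  0.    1.93 -0.69]
```

View pics/wb1.png

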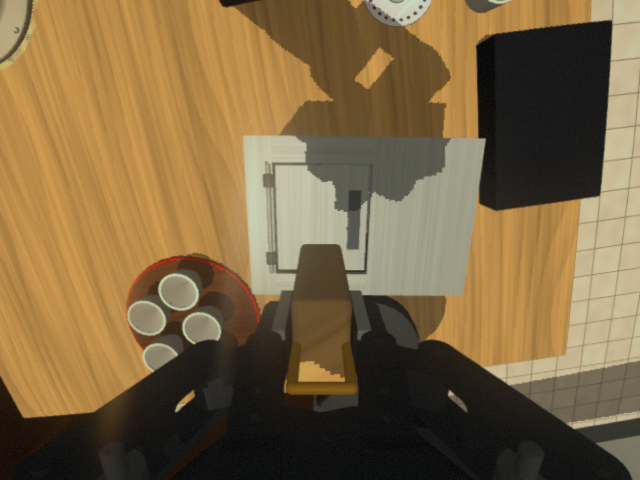

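```bash
python3 - <<'E'
from h import *
w=load('wb1')
for L in([(273,163),(371,164),(367,271),(275,271)],[(244,136),(485,140),(465,296),(251,294)]):
    q=np.array([atz(w,*p,.245) for p in L]);print(q.round(4)[:,:2].tolist(),q.mean(0).round(4))
E
```

```text
[[0.4639, -0.3243], [0.5543, -0.3387], [0.539, -0.4452], [0.4453, -0.4312]] [ 0.5006 -0.3849  0.245 ]
[[0.4422, -0.2965], [0.6614, -0.332], [0.6396, -0.4896], [0.4152, -0.4532]] [ 0.5396 -0.3928  0.245 ]
```

```bash
cat >> h.py <<'E'
def boxpt(m,yaw,dx,z): return (m[0]+dx*np.cos(yaw),m[1]+dx*np.sin(yaw),z)
E
python3 - <<'E'
from h import *
m=(.5006,-.3862);yaw=-.155
env.movel(boxpt(m,yaw,.002,.36),velocity=.15,frame=quat(yaw))
print(env.movel(boxpt(m,yaw,.002,.26),velocity=.08,guard=25));st()
print(env.movel(boxpt(m,yaw,.002,.204),velocity=.06,guard=30));st()
snap('wrist','wb2');snap('top','tb2');snap('side','sb2')
E
```

```text
False
 t 20.0 p [ 0.5029 -0.3866  0.2605] f [2.  1.  3.3] gap 0.272 j [-0.84  0.55  1.08  0.    1.52 -0.69]
False
 t 21.0 p [ 0.5028 -0.3864  0.204 ] f [ 3.5  0.9 -0.7] gap 0.273 j [-0.84  0.58  1.18  0.    1.39 -0.69]
```

View pics/wb2.png

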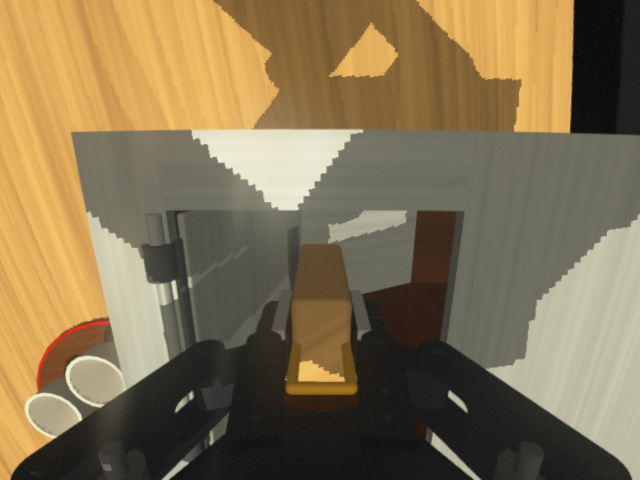

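View pics/sb2.png

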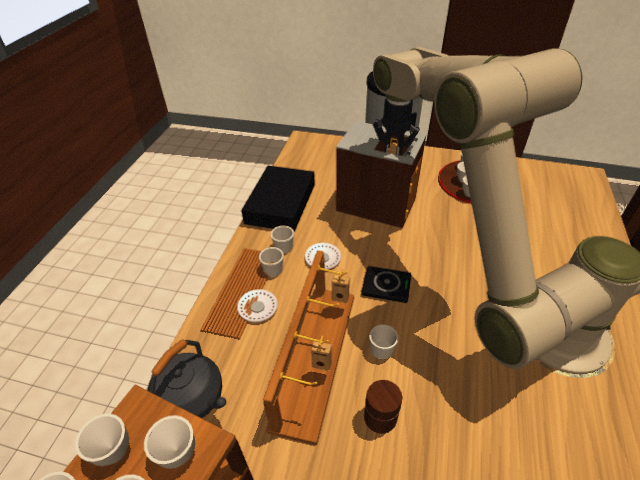

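The tag has pushed the flap down and has the open mouth on its +x side. I'm releasing it here.

```bash
python3 - <<'E'
from h import *
env.release();st('rel');snap('wrist','wb3')
env.hold(.3);st()
E
```

```text
rel t 21.6 p [ 0.5028 -0.3864  0.203 ] f [  4.4  -1.1 -11.1] gap 0.75 j [-0.84  0.58  1.18  0.    1.39 -0.69]
 t 22.0 p [ 0.5028 -0.3864  0.203 ] f [  6.1  -0.4 -14.1] gap 0.747 j [-0.84  0.58  1.18  0.    1.39 -0.69]
```

View pics/wb3.png

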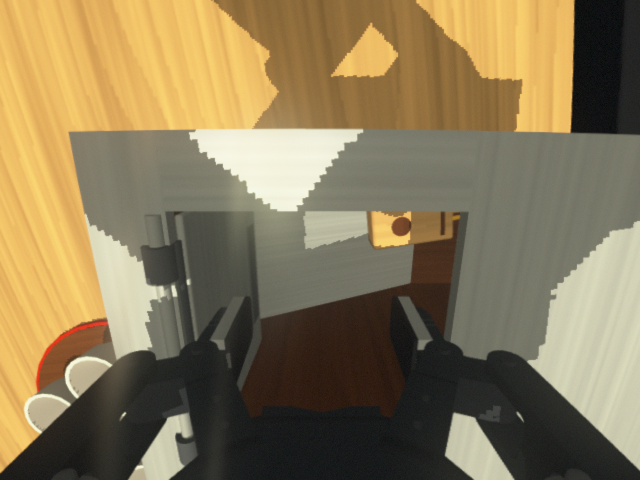

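The tag dropped and slid to the +x side (seen at (410,228)). The fingers wedge against the mouth at a gap of 0.75, so I'll close them before lifting.

```bash
python3 - <<'E'
from h import *
m=(.5006,-.3862);yaw=-.155
env.close_gripper(effort=30);st('closed')
env.movel(boxpt(m,yaw,.002,.40),velocity=.15);st()
snap('wrist','wb4');snap('top','tb4');snap('side','sb4')
E
```

```text
closed t 22.8 p [ 0.5023 -0.3867  0.2048] f [ 0.8 -0.6  4.7] gap 0.001 j [-0.84  0.58  1.17 -0.    1.39 -0.69]
 t 24.2 p [ 0.5025 -0.3864  0.3992] f [-0.3 -0.3  0.6] gap 0.005 j [-0.84  0.56  0.71 -0.    1.87 -0.69]
```

View pics/wb4.png

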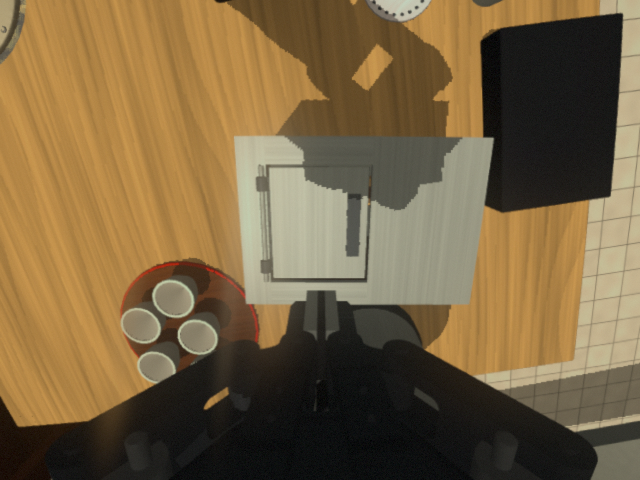

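View pics/sb4.png

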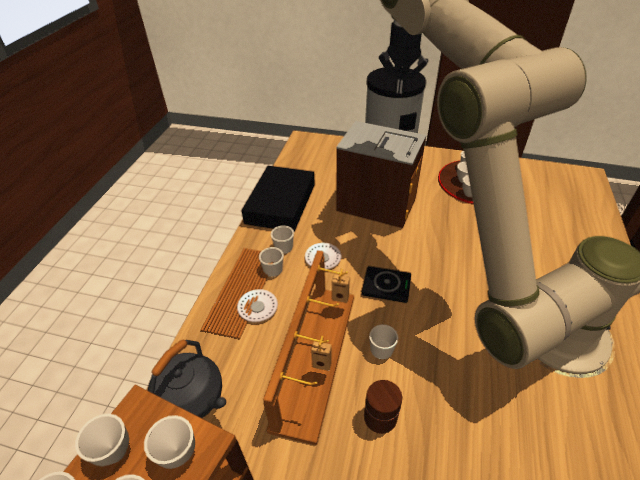

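The flap is shut, tag 1 is inside and the box hasn't moved. Tag 2 is next.

```bash
cat >> h.py <<'E'
def grab(n):
    X=HX;Y=HY[n]
    env.release()
    env.reach((X,Y,.36),quat(np.pi/2));env.movel((X,Y,.23),velocity=.2)
    snap('wrist','wg%d'%n)
    g=env.movel((X,Y,.106),velocity=.1,guard=8);st('down')
    if g: print('GUARD');return
    env.close_gripper(effort=50);st('closed')
    env.movel((X,Y,.118),velocity=.05);env.movel((X-.045,Y,.118),velocity=.06)
    env.movel((X-.045,Y,.36),velocity=.2);st('lift')
    snap('wrist','wl%d'%n);snap('top','tl%d'%n)
E
python3 - <<'E'
from h import *
grab(2)
E
```

```text
down t 29.7 p [0.5595 0.2548 0.1067] f [-0.2 -0.9  0.9] gap 0.998 j [ 0.24  0.62  1.37  0.    1.15 -1.33]
closed t 30.3 p [0.5593 0.2548 0.1061] f [0.5 0.5 0.3] gap 0.274 j [ 0.24  0.62  1.37  0.    1.15 -1.33]
lift t 32.9 p [0.514  0.2546 0.359 ] f [-0.6  0.1 -1.9] gap 0.273 j [ 0.26  0.38  1.08 -0.    1.68 -1.31]
```

View pics/wl2.png

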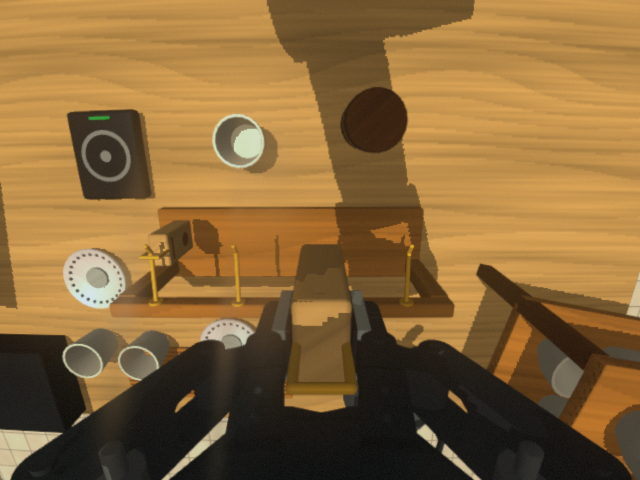

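View pics/tl2.png

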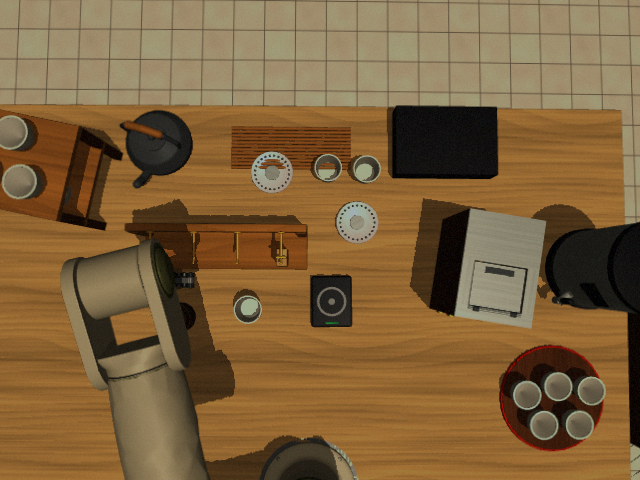

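Tag 2 is held, and the reader and box are unchanged. At the reader I'll compare the new wrist view with wr1 before descending.

```bash
python3 - <<'E'
from h import *
rx,ry=.4563,-.0541
env.reach((.456,-.0543,.32),quat(np.pi/2));snap('wrist','wx2')
a=cv2.imread('pics/wr1.png')[130:245,270:375];b=cv2.imread('pics/wx2.png')
r=cv2.matchTemplate(b,a,cv2.TM_CCOEFF_NORMED);_,v,_,l=cv2.minMaxLoc(r);print(v,l)
if abs(l[0]-270)<=2 and abs(l[1]-130)<=2 and v>.8:
    read(rx,ry,2)
    env.reach((.5,-.387,.42),quat(-.15));st();snap('wrist','wb5')
E
```

```text
0.9980790615081787 (270, 130)
over t 36.3 p [ 0.4566 -0.0542  0.0881] f [-0.   0.1 -0.7] gap 0.27 j [-0.37  0.35  1.87  0.    0.92 -1.94]
held t 38.2 p [ 0.4563 -0.0541  0.0875] f [ 0.2  0.9 -1.5] gap 0.269 j [-0.37  0.35  1.87  0.    0.92 -1.94]
 t 41.0 p [ 0.5003 -0.3862  0.4201] f [-0.2  1.3 -0.9] gap 0.27 j [-0.84  0.57  0.64  0.    1.93 -0.69]
```

View pics/wb5.png

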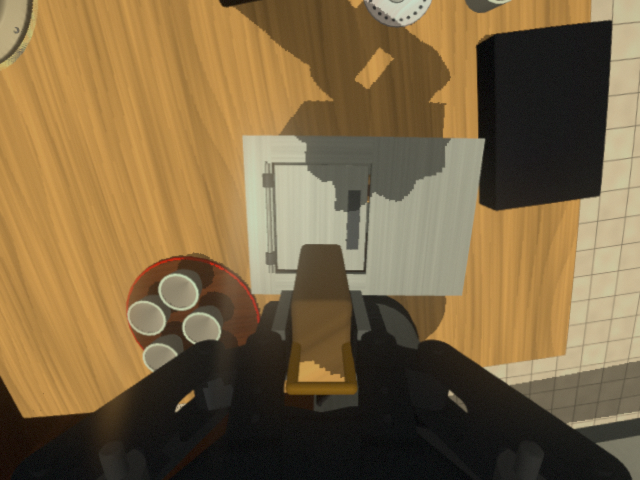

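View pics/sr2b.png

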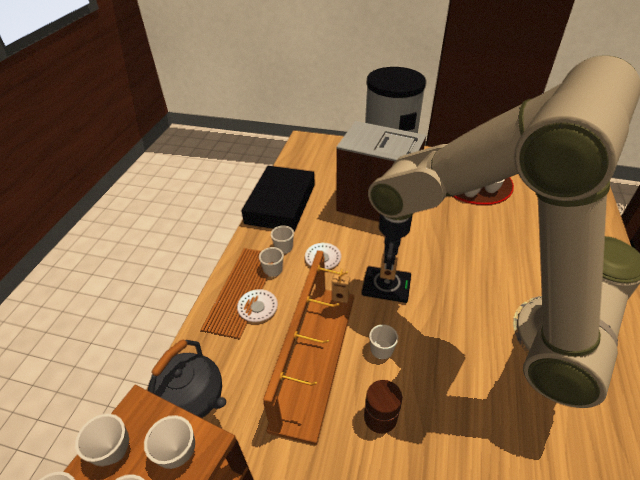

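The box is in the same place as before (mouth corners at (273,163) and (367,271)). Inserting tag 2.

```bash
cat >> h.py <<'E'
def insert(m,yaw,n):
    env.movel(boxpt(m,yaw,.002,.36),velocity=.15,frame=quat(yaw))
    if env.movel(boxpt(m,yaw,.002,.26),velocity=.08,guard=25): print('GUARD1');return st()
    if env.movel(boxpt(m,yaw,.002,.204),velocity=.06,guard=30): print('GUARD2');return st()
    st('in');snap('wrist','wi%da'%n)
    env.release();env.hold(.3);st('rel');snap('wrist','wi%db'%n)
def out(m,yaw,n):
    env.close_gripper(effort=30)
    env.movel(boxpt(m,yaw,.002,.40),velocity=.15);st('out')
    snap('wrist','wi%dc'%n);snap('top','ti%dc'%n)
E
python3 - <<'E'
from h import *
insert((.5006,-.3862),-.155,2)
E
```

```text
in t 44.1 p [ 0.5028 -0.3864  0.204 ] f [ 3.9  0.6 -0.8] gap 0.272 j [-0.84  0.58  1.18  0.    1.39 -0.69]
rel t 44.9 p [ 0.5029 -0.3864  0.2032] f [  4.7  -1.1 -12.8] gap 0.752 j [-0.84  0.58  1.18  0.    1.39 -0.69]
```

View pics/wi2b.png

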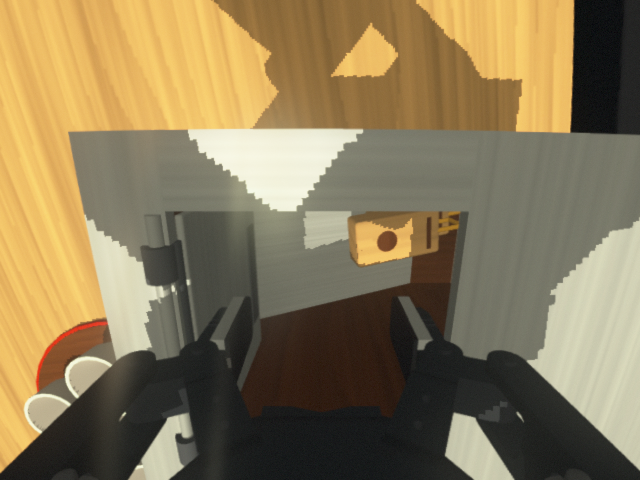

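Tag 2 dropped onto the first one (seen at (395,238)). I'm withdrawing and fetching tag 4.

```bash
python3 - <<'E'
from h import *
out((.5006,-.3862),-.155,2)
grab(4)
E
```

```text
out t 47.2 p [ 0.5025 -0.3864  0.3992] f [ 0.7 -0.4 -0.8] gap -0.001 j [-0.84  0.56  0.71 -0.    1.87 -0.69]
down t 52.0 p [0.5595 0.0632 0.1066] f [ 0.3  0.6 -0. ] gap 1.002 j [-0.1   0.52  1.54  0.    1.08 -1.67]
closed t 52.5 p [0.5592 0.0632 0.1061] f [-0.1  0.7  1. ] gap 0.274 j [-0.1   0.52  1.54 -0.    1.08 -1.67]
lift t 55.2 p [0.514  0.0632 0.359 ] f [-0.4  0.1 -1.3] gap 0.271 j [-0.1   0.24  1.26 -0.    1.64 -1.67]
```

View pics/wi2c.png

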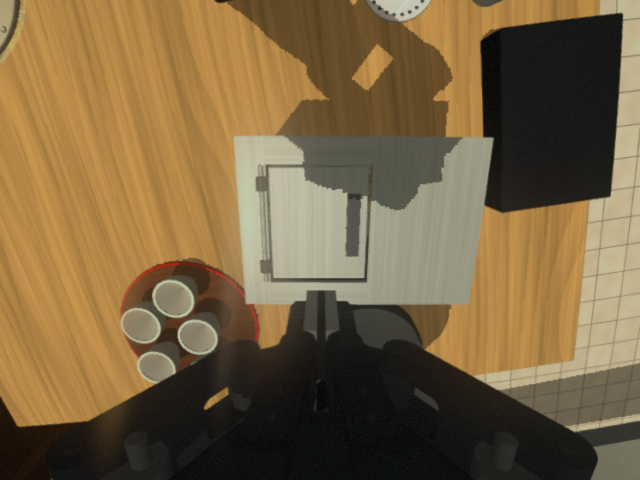

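View pics/wl4.png

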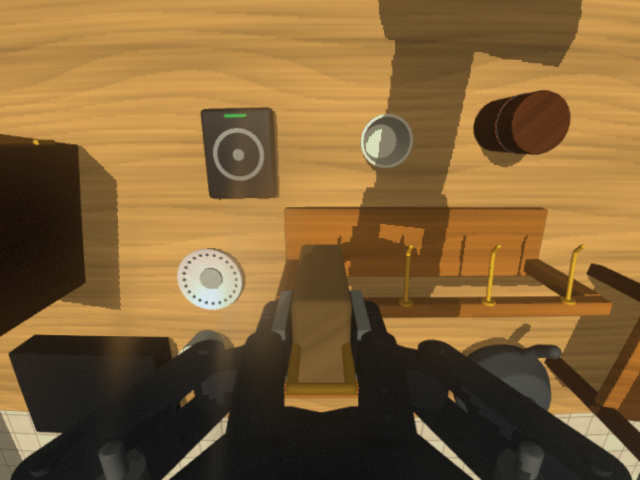

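View pics/tl4.png

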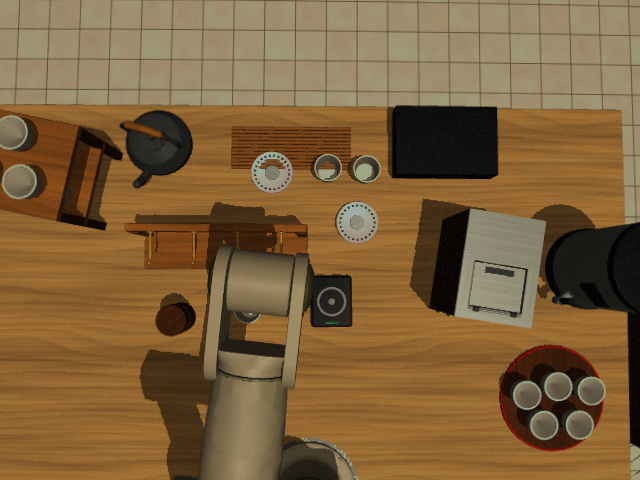

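The flap is shut behind tag 2 and tag 4 is held. The reader and box are unmoved.

```bash
python3 - <<'E'
from h import *
rx,ry=.4563,-.0541
env.reach((.456,-.0543,.32),quat(np.pi/2));snap('wrist','wx4')
a=cv2.imread('pics/wr1.png')[130:245,270:375];b=cv2.imread('pics/wx4.png')
r=cv2.matchTemplate(b,a,cv2.TM_CCOEFF_NORMED);_,v,_,l=cv2.minMaxLoc(r);print(v,l)
if abs(l[0]-270)<=2 and abs(l[1]-130)<=2 and v>.8:
    read(rx,ry,4)
    env.reach((.5,-.387,.42),quat(-.15));st();snap('wrist','wb6')
    print(np.abs(cv2.imread('pics/wb6.png').astype(int)-cv2.imread('pics/wb5.png'))[:300].mean())
E
```

```text
0.9933003187179565 (270, 130)
over t 58.0 p [ 0.4566 -0.0542  0.0881] f [-0.4 -0.7 -0.5] gap 0.271 j [-0.37  0.35  1.87  0.    0.92 -1.94]
held t 59.9 p [ 0.4563 -0.0541  0.0875] f [ 0.5 -0.2 -1.6] gap 0.274 j [-0.37  0.35  1.87  0.    0.92 -1.94]
 t 62.7 p [ 0.5003 -0.3862  0.4201] f [ 0.2 -0.2  0.1] gap 0.266 j [-0.84  0.57  0.64  0.    1.93 -0.69]
1.4924375
```

View pics/wb6.png

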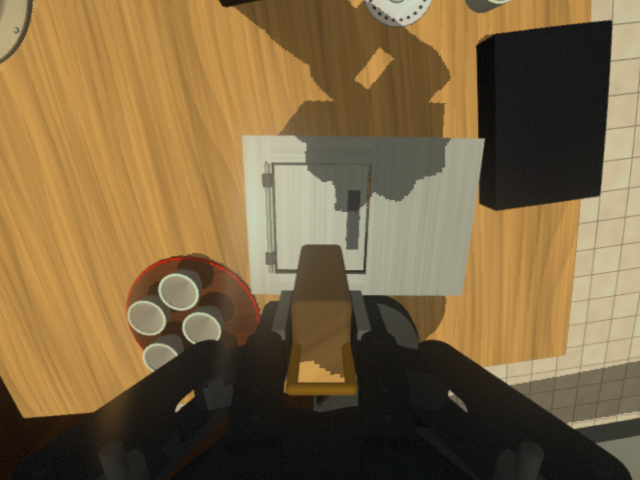

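View pics/sr4b.png

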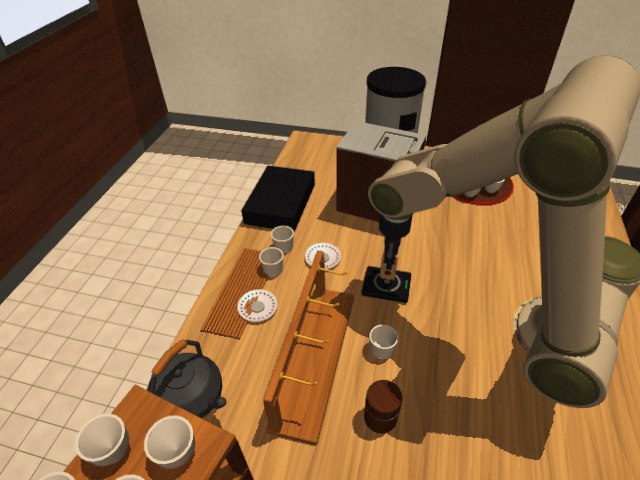

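The rail is empty, tag 4 has been read, and the box is unchanged. Inserting tag 4.

```bash
python3 - <<'E'
from h import *
insert((.5006,-.3862),-.155,4)
E
```

```text
in t 65.8 p [ 0.5028 -0.3864  0.2039] f [ 3.2 -0.5 -1.2] gap 0.27 j [-0.84  0.58  1.18  0.    1.39 -0.69]
rel t 66.6 p [ 0.5027 -0.3864  0.2033] f [  3.9  -1.4 -15. ] gap 0.757 j [-0.84  0.58  1.18  0.    1.39 -0.68]
```

View pics/wi4b.png

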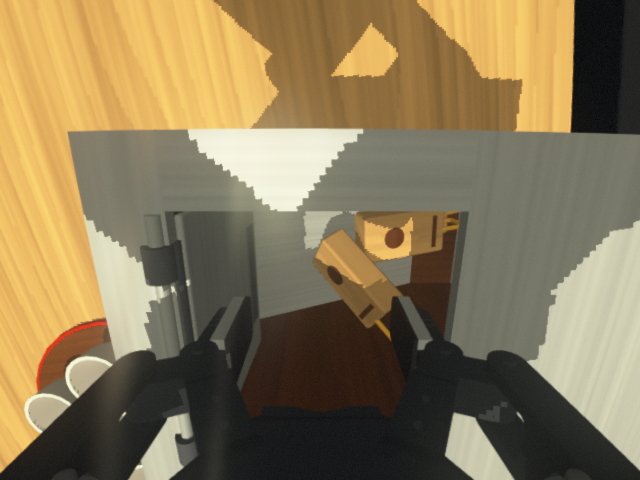

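```bash
python3 - <<'E'
from h import *
env.hold(.7);snap('wrist','wi4d')
E
```

```text
(no output)
```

View pics/wi4d.png

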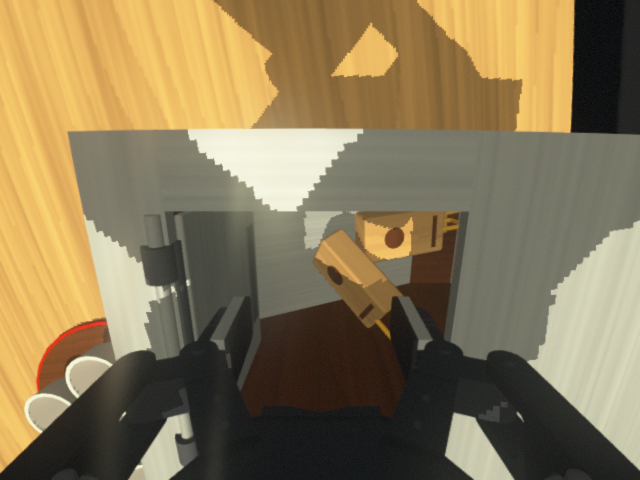

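Tag 4 rests inside, well below the fingertips and the flap's reach. Withdrawing.

```bash
python3 - <<'E'
from h import *
out((.5006,-.3862),-.155,4)
env.hold(.5)
env.set_joints([-1.548,.26,1.14,0,1.74,-.223]);env.hold(1);st()
snap('top','tend');snap('side','send')
E
```

```text
out t 69.6 p [ 0.5025 -0.3864  0.3992] f [-0.2 -0.   0.2] gap -0.001 j [-0.84  0.56  0.71 -0.    1.87 -0.69]
 t 72.7 p [ 0.1279 -0.5088  0.3993] f [-0.1  0.6 -0.9] gap -0.002 j [-1.55  0.26  1.14  0.    1.74 -0.22]
```

View pics/wi4c.png

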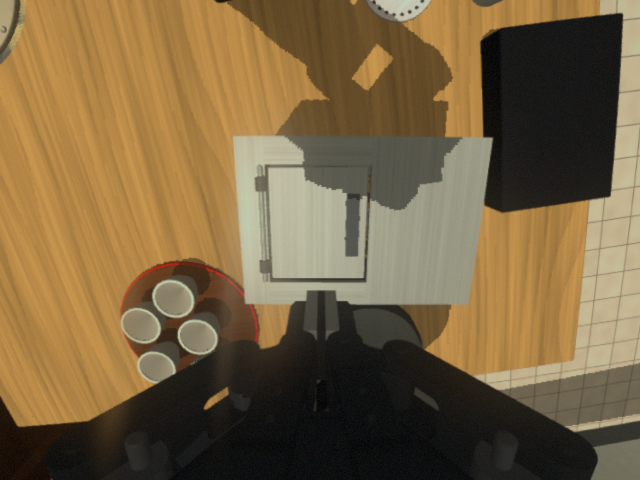

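View pics/tend.png

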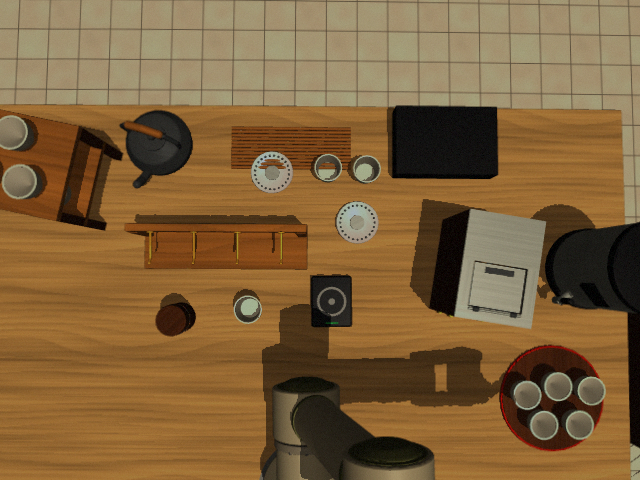

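View pics/send.png

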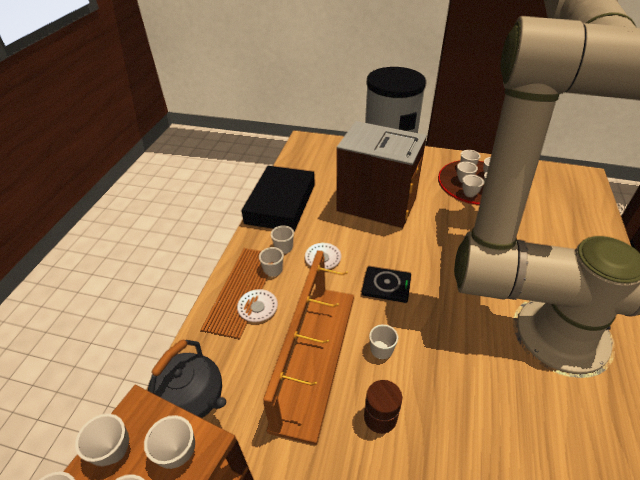

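All four hooks are empty and the flap is shut. The cups, saucers and canister stand where they did in the first picture.

```bash
python3 -c "
from h import *
print(job.hand_in())"
```

```text
the job is handed in; nothing more can be done
None
```

I handed the job in at about 73 s on the robot's clock. Three tags were on the rail, on hooks 1, 2 and 4; hook 3 was empty from the start. In the order 1, 2, 4, I lifted each tag off, held it still over the ring for about 1.9 s, pushed it through the flap and dropped it inside.

**Last checks:**
- **Rail and box:** All four hooks are empty. I saw each tag lying inside the box after its drop, and the flap shut after each withdrawal.
- **Bystanders:** The cups, saucers and canister look unmoved. I saw no knock to the reader or box in any picture.
- **Booking not confirmed:** The reader's light was green both before and during the holds, so it gave no separate sign that a tag was booked. I relied on position and hold time.
- **Fingers touched the mouth:** At each release the fingers stopped against the box mouth at about 75% open, with up to 15 N on the wrist. I closed them before lifting out, and the box did not visibly shift.
- **Camera disagreement:** The side camera put the box about 6 mm from where the top and wrist views did. I used the latter two, and every insertion fitted.

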